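# Pack the frame-connector kit into its tray

## Task

Pack the kit for the wall frame into the black tray: the short straight connector, the corner, the tee and the small round foot each go into the plywood pocket of their own shape, lying flat on the pocket floor. Leave the longer straight connector and the larger foot where they lie, since they belong to another frame.

Things in the scene. Friction and masses are not known exactly. Their poses are not given: they have to be found in the camera images.
- straight_piece: Short straight connector for square frame tube: black plastic bar 64 x 26 mm, 26 mm high, lying flat, two steel screw heads on top. Origin: centre of the underside; x along its length, z up. About 50 g. Pinch it across y at the middle.
- corner_piece: Corner (L) connector, black plastic, 64 x 64 mm overall, arms 26 mm wide and high, lying flat, three screw heads. Origin: underside, centre of the 64 mm square. One arm along x (y -32 to -6 mm, x -32 to 32), the other along y (x -32 to -6, y -32 to 32), z up. About 70 g. Pinch the x arm across y at x = 10, y = -19 mm.
- tee_piece: Tee (T) connector, black plastic, 64 x 64 mm overall, 26 mm wide and high, lying flat, three screw heads. Origin: underside, centre of the 64 mm square. Crossbar along y (x 6 to 32 mm, y -32 to 32), stem along x (x -32 to 6, y -13 to 13), z up. About 70 g. Pinch the stem across y at x = -13 mm.
- small_foot: Small round levelling foot, black plastic: disc 44 mm in diameter, 11 mm thick, with a round boss 30 mm in diameter on it up to 30 mm height. Origin: centre of the underside, z up. About 50 g. Pinch it by the boss.
- long_straight_piece: Look-alike, not of this kit: straight connector like the short one but 100 mm long (26 mm wide and high). Origin: centre of the underside, x along its length.
- large_foot: Look-alike, not of this kit: round foot like the small one (boss 30 mm in diameter, 30 mm high) but its disc is 64 mm in diameter. Origin: centre of the underside.
- straight_pocket: Fixed plywood insert 90 x 90 mm, 12 mm high; slot 78 mm (along x) by 40 mm (y), centred, 8 mm deep: 7 mm of play round the piece, which may go in either way round. Grey slot floor 4 mm above the origin (centre of the underside), 8 mm above the table. One of four inserts, 92 mm apart, 2 x 2, in a 192 mm square black tray, rim 14 mm high; their order and the tray's angle vary.
- corner_pocket: Insert like straight_pocket (same sizes, floor height, depth, origin). L-shaped pocket 78 x 78 mm overall, arms 40 mm wide, one along x on the -y side, one along y on the -x side. The piece lies centred when the origins and x axes match; 7 mm of play all round. Fingertips kept 10 mm above the piece's underside clear the pocket walls.
- tee_pocket: Insert like straight_pocket (same sizes, floor height, depth, origin). T-shaped pocket 78 x 78 mm overall, 40 mm wide, crossbar along y on the +x side, stem along x towards -x. The piece lies centred when the origins and x axes match; 7 mm of play all round.
- round_pocket: Insert like straight_pocket (same sizes, floor height, depth, origin). Round pocket 58 mm in diameter, centred: 7 mm of play all round for the small foot.

How it is judged:
By the outcome, as a careful person would: the job done as asked, in the order asked, and still so for the second after the job is handed in, with the robot touching nothing.
It also fails if it takes over 96 s, if anything falls off the work surface, if the arm or the gripper's body presses on something with over 40 N, if the wrist force passes 120 N, or if a joint passes its speed limit or range.

## Robot

A 6-joint arm with a two-finger parallel gripper is mounted at the origin on the work surface. World frame = base frame: x ahead of the robot, y to its left, z up, the work surface at z = 0. Lengths are in m, angles in degrees, forces in N, time in s.
With the tool pointing down it reaches from about 0.35 to 0.975 m from the base axis. Payload 4.9 kg.
Tool frame: the origin (TCP) lies midway between the tips of the shut fingers; the grasp point (between the pads) lies 19 mm behind it; z points along the fingers, y is the line along which they close (so a half turn about z gives the same grasp; the last joint's range is limited). The gripper opens to 85 mm and grips with 20 to 120 N. Pads are 22 mm wide; open, the fingers measure 114 mm over their backs; the gripper's body (76 mm by 85 mm) begins 54 mm behind the grasp point. The pads swing forward as they close: fully open they stand 13 mm farther back than shut.
Start: joints at [-71.104, 3.019, 92.412, -0, 84.569, -6.818], TCP at [0.271, -0.563, 0.231] pointing down, gripper open.
Joint ranges: [-172.51, 172.51], [-57.92, 126.97], [3.15, 148.05], [-58.71, 238.71], [5.1, 150.11], [-179.66, 179.66]. Speed limits (degrees/s): [147.25, 147.25, 180, 180, 180, 180].

## Interface

Orientations are given as [roll, pitch, yaw] about the fixed x, y, z axes, in that order (R = Rz(yaw) Ry(pitch) Rx(roll)).
In Python, from plant import env gives the robot as it stands.
- The arm moves only by the tool jog_arm, never from a script. Its arguments are lists of equal length, an entry for each row: "fingers": the closure, from -1 (fully open) to 1 (shut); "offset": the shift along the tool's x, y, z normalised to -1 to 1, where 1 is 30 cm, a list of three; "twist": the turn about the tool's z normalised to -1 to 1, where 1 is pi/4 rad. In form: {"fingers": [fingers, ...], "offset": [[x, y, z], ...], "twist": [twist, ...]}. A call has 1 to 12 rows; each row is the pose to reach, as a shift and turn from the pose commanded when the call began, along the tool's axes at that moment; what a row does not reach only later rows make up. A row lasts 1/12 s, in which the tool goes at most 41.7 mm and 7.16 degrees, less where a joint would pass 70% of its speed; a pose out of reach is approached as far as the arm can. A call with a number of a shift or a turn outside -1 to 1 is refused whole. A call with a gripper value outside its range is refused whole. The fingers move at their own pace and stop on an object; "newtons" is the grip in N (left out, the last holds). Time passes only in rows, so rows that repeat a pose let the fingers close. It gives the time, the measured TCP pose, the force, the opening and the grip force at its end, in the units of the state.
- env.observe(): the state, without advancing time (a new reading comes with each control period).
- env.snapshot(name): name is "side" or "top" or "wrist"; returns (picture, depth): 400x640x3 uint8, blue, green, red; 400x640 float32, m along the optical axis (not along the pixel's ray), 0 where there is no reading.
- env.camera_info(name): a dict with "fx", "fy", "cx", "cy" (pixels), "extrinsics" (4x4, takes a point from camera to world coordinates); the wrist camera has in their place "hand_eye" (4x4, takes a point from camera to tool coordinates, whose origin is the TCP and whose axes are the flange's). Camera axes: x right, y down, z forward; pixel columns grow to the right and rows downward; lengths in m; the calibration is good to about 2 mm. The wrist camera is an equidistant fisheye: a pixel r from the principal point sees the ray r / f radians off the axis. A picture is of the moment at which its call begins: read the wrist's pose just before it. camera_info takes no time and is no camera call.
- env.close_job(): hands the job in; it is judged then, once.
Trained networks look in the newest picture that a camera, given by its name, has taken for a name from the list of things; names that differ only in an ending like _2 or _b are one class to them, and where a whole thing is asked for, a point or a joint stands for the part that bears it (a point fixed in the world has none). Each returns a list of dicts, best first, with "score" (0 to 1); they miss things now and then, are a little off and sometimes report something else, mostly with a low value. They report only what shows in the picture. A call takes as long as a camera call.
- env.cut_out(camera, name): "mask" (400x640 bool, what is visible of it) and "point" ([row, column] in pixels, amid what is visible of it).
The state is a dict: "clock": time; "qpos": joint angles; "qvel": joint speeds; "joint_torque": joint torques, N m; "tcp_pos": TCP position; "tool_rot": TCP orientation; "ft_force": force on the tool from outside, world axes, zero at the start; "moment": the same for the moment, N m; "finger_gap": finger opening in m; "finger_force": force on a finger pad.
Only numpy, scipy, OpenCV 4.12 (cv2) and the standard library are available. Lean on these libraries where they do the work, as an engineer would, in place of code of your own. Each camera call takes 0.05 s, during which the arm holds its last target. There are 200 camera calls.

## Working session

There is one attempt and no reset: what is moved stays moved. The work goes in short steps, Python scripts to look and compute and a tool call to move; the robot and the scene stay as the last step left them, time stands still between calls to the robot, and variables do not carry over. Pictures are saved under pics/ and viewed, at most 14 in all, crops included, and the job is handed in when it is done.

Besides the shell and the picture viewer there is one more tool, called after "Emit:" as name(argument=value, ...) on one line, values as JSON. jog_arm: Moves the arm, as the interface text tells. Scaled input: -1 to 1 covers 30 cm each way for a shift and pi/4 rad each way for a turn. Its arguments: {"type":"object","properties":{"fingers":{"type":"array"},"offset":{"type":"array"},"twist":{"type":"array"},"newtons":{"type":"number"}},"required":["fingers","offset","twist"]}

```bash
ls; mkdir -p pics
python3 - <<'E'
from plant import env
import cv2
print(env.observe())
for n in ("top","side"):
    p,d=env.snapshot(n); cv2.imwrite(f"pics/{n}0.png",p); print(env.camera_info(n))
print(env.camera_info("wrist"))
E
```

```text
pics
{'clock': 0.0, 'qpos': array([-7.11053111e+01,  3.05784293e+00,  9.24919537e+01,  1.24858717e-03,
        8.45691763e+01, -6.81771161e+00]), 'qvel': array([ 0.08434605,  0.07796595, -0.00394313,  0.00714886,  0.05031896,
       -0.00754761]), 'joint_torque': array([ 3.80016199e-04, -3.93680406e+01, -3.70179570e+01, -1.20095483e-04,
        6.93428257e-03,  1.21029203e-05]), 'tcp_pos': array([ 0.2709662 , -0.56251545,  0.23005815]), 'tool_rot': array([-1.79882016e+02, -1.53573218e-02,  2.57122653e+01]), 'ft_force': array([-0.17552303,  0.46465044, -0.48645118]), 'moment': array([-0.03441017,  0.00403465, -0.01141183]), 'finger_force': 0.0, 'finger_gap': 0.08574602464588438}
{'fx': 455.8091051512987, 'fy': 455.8091051512987, 'cx': 321.43719438460636, 'cy': 202.9194029140786, 'extrinsics': array([[ 0.02459286, -0.9982597 ,  0.05359823,  0.45809641],
       [-0.99966573, -0.02498445, -0.00664816, -0.01030911],
       [ 0.00797572, -0.05341681, -0.99854045,  1.11834978],
       [ 0.        ,  0.        ,  0.        ,  1.        ]])}
{'fx': 508.5077396285121, 'fy': 508.5077396285121, 'cx': 321.53752398504236, 'cy': 204.68797028198898, 'extrinsics': array([[-0.7350122 , -0.46434173,  0.49410913, -0.24267052],
       [-0.67805087,  0.50551926, -0.53357034,  0.81207944],
       [-0.00202271, -0.72721183, -0.68641013,  1.10189641],
       [ 0.        ,  0.        ,  0.        ,  1.        ]])}
{'fx': 309.70691628693146, 'fy': 309.70691628693146, 'cx': 321.249239166423, 'cy': 198.9967008051544, 'hand_eye': array([[ 1.42809324e-03, -9.51373521e-01, -3.08036335e-01,
         7.93983564e-02],
       [ 9.99998961e-01,  1.29841532e-03,  6.25944987e-04,
         1.48438726e-04],
       [-1.95548389e-04, -3.08036909e-01,  9.51374387e-01,
        -1.42348179e-01],
       [ 0.00000000e+00,  0.00000000e+00,  0.00000000e+00,
         1.00000000e+00]])}
```

View pics/top0.png

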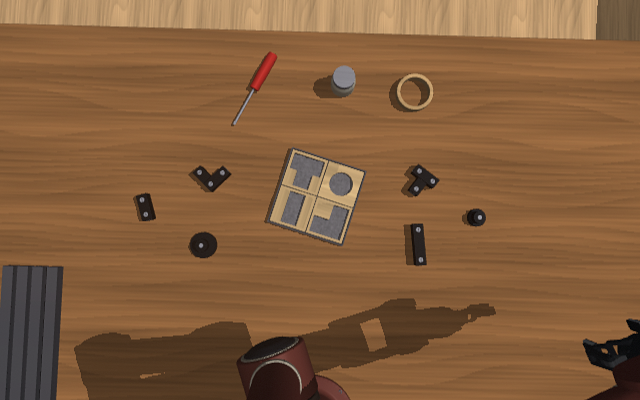

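```bash
cat > h.py <<'E'
from plant import env
import cv2, numpy as np
def cloud(cam, d):
    """world xyz (h,w,3) for a pinhole camera depth picture"""
    c=env.camera_info(cam); v,u=np.mgrid[:400,:640]
    P=np.stack([(u-c["cx"])/c["fx"]*d,(v-c["cy"])/c["fy"]*d,d],-1)
    E=c["extrinsics"]; W=P@E[:3,:3].T+E[:3,3]; W[d<=0]=np.nan
    return W
def onplane(cam,uv,z):
    c=env.camera_info(cam); E=c["extrinsics"]; uv=np.atleast_2d(uv).astype(float)
    r=np.c_[(uv[:,0]-c["cx"])/c["fx"],(uv[:,1]-c["cy"])/c["fy"],np.ones(len(uv))]@E[:3,:3].T
    return E[:3,3]+r*((z-E[2,3])/r[:,2])[:,None]
E
python3 - <<'E'
from h import *
names="straight_piece corner_piece tee_piece small_foot long_straight_piece large_foot straight_pocket corner_pocket tee_pocket round_pocket".split()
p,d=env.snapshot("top"); W=cloud("top",d); S={}
for n in names:
    for r in env.cut_out("top",n):
        m=r["mask"]; w=W[m]; z=np.nanmedian(w[:,2])
        uv=np.argwhere(m)[:,::-1]; q=onplane("top",uv,z)[:,:2]*1000
        rr=cv2.minAreaRect(q.astype(np.float32))
        print(n,round(r["score"],2),np.round(r["point"]),m.sum(),"z %.3f"%z,np.round(q.mean(0)),"rect",np.round(rr[0]),np.round(rr[1]),round(rr[2],1))
        S.setdefault(n,m)
np.savez("m0.npz",d=d,p=p,**S)
E
```

```text
straight_piece 0.61 [207. 144.] 429 z 0.026 [498. 404.] rect [498. 403.] [69. 37.] 18.9
corner_piece 0.64 [176. 210.] 529 z 0.027 [573. 246.] rect [583. 247.] [67. 66.] 46.9
small_foot 0.64 [216. 476.] 248 z 0.027 [ 494. -389.] rect [ 494. -389.] [40. 39.] 45.9
long_straight_piece 0.79 [244. 421.] 533 z 0.027 [ 425. -251.] rect [ 425. -251.] [99. 31.] 5.8
long_straight_piece 0.47 [174. 211.] 523 z 0.027 [573. 248.] rect [584. 249.] [70. 64.] 46.9
large_foot 0.65 [244. 203.] 587 z 0.013 [410. 266.] rect [410. 265.] [64. 63.] 65.0
straight_pocket 0.83 [208. 296.] 1314 z 0.015 [504.  52.] rect [505.  53.] [89. 89.] 74.8
corner_pocket 0.65 [221. 330.] 1419 z 0.012 [478. -37.] rect [478. -36.] [92. 93.] 73.7
tee_pocket 0.74 [170. 307.] 1436 z 0.012 [593.  25.] rect [594.  26.] [94. 94.] 73.0
round_pocket 0.91 [181. 342.] 1354 z 0.016 [566. -62.] rect [566. -62.] [90. 91.] 73.0
```

The top view shows the straight piece at pixel (145,207), the corner at (211,178) and the large foot at (203,245). The tee is at (422,180), the long straight at (418,244) and the small foot at (476,217). The tray is at (316,197) with the tee pocket top left, round top right, straight bottom left and corner bottom right. Next I'll fit the shapes to the pixels.

```bash
cat > fit.py <<'E'
from h import *
from scipy.optimize import minimize
def shape(n,g=0):
    R=lambda x0,x1,y0,y1:(x0-g,x1+g,y0-g,y1+g)
    return {"straight":[R(-32,32,-13,13)],"long":[R(-50,50,-13,13)],
     "corner":[R(-32,32,-32,-6),R(-32,-6,-32,32)],"tee":[R(6,32,-32,32),R(-32,6,-13,13)]}[n]
def fit(n,q,g=0,starts=None,c0=None):
    """q: mm points filling the shape; pose maximising soft IoU, by a rasterised grid of points around"""
    c=q.mean(0) if c0 is None else c0
    def inside(P,a):
        x,y=P.T; o=np.full(len(P),-1e9)
        for x0,x1,y0,y1 in shape(n,g):
            o=np.maximum(o,np.minimum.reduce([x-x0,x1-x,y-y0,y1-y]))
        return 1/(1+np.exp(-o/1.0))
    yy,xx=np.mgrid[-70:71:2,-70:71:2]; G=np.c_[xx.ravel(),yy.ravel()]+c
    from scipy.spatial import cKDTree
    dist,_=cKDTree(q).query(G); I=(dist<1.7).astype(float)
    def cost(s):
        a=np.radians(s[2]); Rm=np.array([[np.cos(a),-np.sin(a)],[np.sin(a),np.cos(a)]])
        p=inside((G-s[:2])@Rm,a); return 1-np.minimum(p,I).sum()/np.maximum(p,I).sum()
    best=min((minimize(cost,[c[0]+dx,c[1]+dy,a],method="Nelder-Mead",options=dict(initial_simplex=[[c[0]+dx,c[1]+dy,a],[c[0]+dx+6,c[1]+dy,a],[c[0]+dx,c[1]+dy+6,a],[c[0]+dx,c[1]+dy,a+15]]))
      for a in range(-180,180,30) for dx,dy in [(0,0)]),key=lambda r:r.fun)
    return best.x,1-best.fun
E
python3 - <<'E'
from fit import *
Z=np.load("m0.npz"); p,d=Z["p"],Z["d"]; W=cloud("top",d)*1000
g=p.astype(int)
def near(px,r=32):
    v,u=np.mgrid[:400,:640]; return np.hypot(u-px[0],v-px[1])<r
for n,px in dict(straight=(145,207),corner=(211,178),tee=(422,180),long=(418,244)).items():
    m=near(px,27)&(W[...,2]>19)
    s,f=fit(n,W[m][:,:2]); print(n,np.round(s,1),"iou %.2f"%f,"z",np.median(W[m][:,2]).round(1))
    if n in("corner","tee"):
        s2,f2=fit("tee" if n=="corner" else "corner",W[m][:,:2]); print("   other shape",f2)
for n,px in dict(small=(476,217),large=(203,245)).items():
    m=near(px,20)&(W[...,2]>19); q=W[m][:,:2]; print(n,"boss",cv2.minEnclosingCircle(q.astype(np.float32)),q.mean(0),np.median(W[m][:,2]))
    m=near(px,25)&(W[...,2]>5); q=W[m][:,:2]; print(n,"disc",cv2.minEnclosingCircle(q.astype(np.float32)))
sat=p.max(2).astype(int)-p.min(2)
C=[]
for n in ("straight","corner","tee","round"):
    m=Z[n+"_pocket"]; mm=cv2.erode(m.astype(np.uint8),np.ones((5,5)))>0
    k=mm&(sat<40)&(p.max(2)>70)
    q=onplane("top",np.argwhere(k)[:,::-1],.008)[:,:2]*1000
    print(n,k.sum(),"floor z",np.nanmedian(W[k][:,2]).round(1),end=" ")
    if n!="round": s,f=fit(n,q,7); print(np.round(s,1),"iou %.2f"%f)
    else: print(cv2.minEnclosingCircle(q.astype(np.float32)),q.mean(0).round(1))
t=near((316,197),75)&(W[...,2]>6); r=cv2.minAreaRect(W[t][:,:2].astype(np.float32)); print("tray",r)
cv2.imwrite("pics/z1.png",cv2.resize(p[130:280,110:510],(800,300),interpolation=cv2.INTER_CUBIC))
E
```

```text
straight [ 498.   406.  -163.1] iou 0.82 z 26.7
corner [584.2 249.8 -44.8] iou 0.84 z 27.1
   other shape 0.6512910486652584
tee [ 574.3 -254.9  -35.6] iou 0.84 z 27.6
   other shape 0.6642891306151452
long [ 425.3 -252.7 -174.4] iou 0.85 z 27.6
small boss ((492.8744812011719, -394.8031005859375), 15.13338565826416) [ 493.35239253 -393.81394201] 31.114570227610994
small disc ((493.1230163574219, -397.0367126464844), 59.78980255126953)
large boss ((410.4664001464844, 266.0509338378906), 15.109210014343262) [410.57618399 264.935832  ] 31.05573252575833
large disc ((408.0018310546875, 267.445556640625), 58.85306930541992)
straight 467 floor z 9.3 [504.2  52.5 -16.1] iou 0.85
corner 733 floor z 9.5 [477.  -36.5 -15.8] iou 0.87
tee 725 floor z 9.6 [591.9  26.  -16.5] iou 0.88
round 402 floor z 10.1 ((565.7360229492188, -63.15013122558594), 28.654905319213867) [565.7 -61.6]
tray ((536.187255859375, -6.56646728515625), (358.9766845703125, 346.7519226074219), 32.25356674194336)
```

View pics/z1.png

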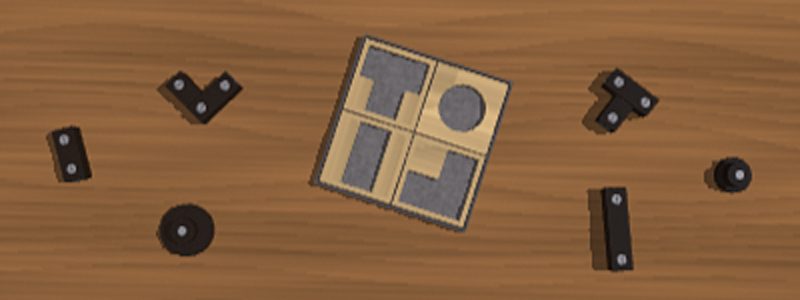

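The zoom agrees with the fits: corner and tee are told apart clearly (IoU 0.84 against 0.66), and the four pockets fit a 92 mm lattice at about -16° centred on (534.7, -5). Next is a planner for the offsets.

```bash
cat > plan.py <<'E'
import sys
from h import *
from scipy.spatial.transform import Rotation as R
# piece/pocket poses mm,deg ; grasp point offset in the piece frame
P=dict(straight=(498,406,17,0,0),straight_p=(503.5,52.2,-16.1,0,0),corner=(584.2,249.8,-44.8,10,-19),corner_p=(477.5,-36.5,-16.1,10,-19),
 tee=(574.3,-254.9,-35.6,-13,0),tee_p=(591.7,26.3,-16.1,-13,0),foot=(493.2,-394.3,-16.1,0,0),foot_p=(566,-62,-16.1,0,0))
def target(n):
    x,y,a,gx,gy=P[n]; c,s=np.cos(np.radians(a)),np.sin(np.radians(a))
    return np.array([x+c*gx-s*gy,y+s*gx+c*gy])/1000,a
def plan(xy,z,yaw):
    o=env.observe(); r=o["tool_rot"]; M=R.from_euler("xyz",r,degrees=True).as_matrix()
    d=M.T@(np.r_[xy,z]-o["tcp_pos"]); t=-(yaw-r[2]+180)%360; t=(t-180) if t>=0 else t
    t=-((yaw-r[2]+180)%360-180)
    print("t %.2f"%o["clock"],"tcp",o["tcp_pos"].round(4),"yaw %.1f"%r[2],"gap %.3f F %.1f"%(o["finger_gap"],o["finger_force"]),"-> tgt",np.r_[xy,z].round(4),yaw)
    print("offset",(d/.3).round(4),"twist %.3f"%(t/45),"rows %.1f"%max(np.linalg.norm(d)/.0417,abs(t)/7.16))
if __name__=="__main__":
    n=sys.argv[1]; xy,a=target(n); plan(xy,float(sys.argv[2]),a)
E
python3 - <<'E'
from plan import *
plan([.42,-.1],.2,17); plan(target("straight")[0],.1,17)
E
```

```text
t 0.65 tcp [ 0.2712 -0.5631  0.2313] yaw 25.7 gap 0.085 F 0.0 -> tgt [ 0.42 -0.1   0.2 ] 17
offset [ 1.1167 -1.1756  0.1044] twist 0.194 rows 11.7
t 0.65 tcp [ 0.2712 -0.5631  0.2313] yaw 25.7 gap 0.085 F 0.0 -> tgt [0.498 0.406 0.1  ] 17
offset [ 2.0828 -2.5825  0.4377] twist 0.194 rows 24.1
```

Emit:
jog_arm(fingers=[-1, -1, -1, -1, -1, -1, -1, -1, -1], offset=[[0.7, -0.87, 0.1], [0.7, -0.87, 0.1], [0.7, -0.87, 0.1], [0.7, -0.87, 0.1], [0.7, -0.87, 0.1], [0.7, -0.87, 0.1], [0.7, -0.87, 0.1], [0.7, -0.87, 0.1], [0.7, -0.87, 0.1]], twist=[0, 0, 0, 0, 0, 0, 0, 0, 0], newtons=40)

```text
clock: 1.4
tcp_pos: [0.3478, -0.2315, 0.2003]
tool_rot: [-179.9, -0.1, 26.1]
ft_force: [-0.0, -0.8, -0.5]
finger_gap: 0.0853
finger_force: 0.0
```

Emit:
jog_arm(fingers=[-1, -1, -1, -1, -1, -1, -1, -1, -1], offset=[[0.7, -0.87, 0.1], [0.7, -0.87, 0.1], [0.7, -0.87, 0.1], [0.7, -0.87, 0.1], [0.7, -0.87, 0.1], [0.7, -0.87, 0.1], [0.7, -0.87, 0.1], [0.7, -0.87, 0.1], [0.7, -0.87, 0.1]], twist=[0, 0, 0, 0, 0, 0, 0, 0, 0])

```text
clock: 2.15
tcp_pos: [0.4232, 0.0948, 0.171]
tool_rot: [-179.9, -0.1, 26.2]
ft_force: [0.0, -0.6, -0.3]
finger_gap: 0.0854
finger_force: 0.0
```

```bash
python3 plan.py straight 0.08
```

```text
t 2.15 tcp [0.4232 0.0948 0.171 ] yaw 26.2 gap 0.085 F 0.0 -> tgt [0.498 0.406 0.08 ] 17
offset [ 0.6807 -0.8207  0.3058] twist 0.203 rows 8.0
```

Emit:
jog_arm(fingers=[-1, -1, -1, -1, -1, -1, -1, -1, -1, -1, -1, -1], offset=[[0.68, -0.83, 0.3], [0.68, -0.83, 0.3], [0.68, -0.83, 0.3], [0.68, -0.83, 0.3], [0.68, -0.83, 0.3], [0.68, -0.83, 0.3], [0.68, -0.83, 0.3], [0.68, -0.83, 0.3], [0.68, -0.83, 0.3], [0.68, -0.83, 0.3], [0.68, -0.83, 0.3], [0.68, -0.83, 0.3]], twist=[0.2, 0.2, 0.2, 0.2, 0.2, 0.2, 0.2, 0.2, 0.2, 0.2, 0.2, 0.2])

```text
clock: 3.15
tcp_pos: [0.4994, 0.401, 0.082]
tool_rot: [180.0, -0.0, 16.6]
ft_force: [0.6, -1.1, 0.3]
finger_gap: 0.0851
finger_force: 0.0
```

```bash
python3 - <<'E'
from plan import *
p,d=env.snapshot("wrist"); cv2.imwrite("pics/w1.png",p)
E
python3 plan.py straight 0.01
```

```text
t 3.20 tcp [0.4994 0.401  0.0822] yaw 16.6 gap 0.085 F 0.0 -> tgt [0.498 0.406 0.01 ] 17
offset [ 1.000e-04 -1.750e-02  2.408e-01] twist -0.008 rows 1.7
```

View pics/w1.png

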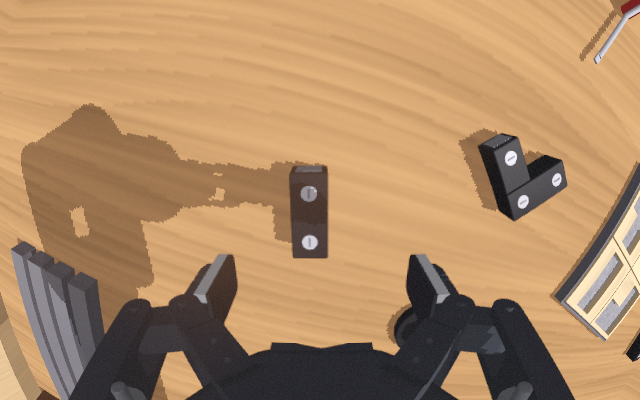

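The wrist view shows the straight piece at about (309,212), aligned with the tool and slightly left of mid-gap (321), which agrees with the computed -5 mm. I'll go down and grip.

Emit:
jog_arm(fingers=[-1, -1, -1, -1, -1, 1, 1, 1, 1, 1, 1, 1], offset=[[0, -0.017, 0.08], [0, -0.017, 0.16], [0, -0.017, 0.24], [0, -0.017, 0.24], [0, -0.017, 0.24], [0, -0.017, 0.24], [0, -0.017, 0.24], [0, -0.017, 0.24], [0, -0.017, 0.24], [0, -0.017, 0.24], [0, -0.017, 0.24], [0, -0.017, 0.24]], twist=[-0.01, -0.01, -0.01, -0.01, -0.01, -0.01, -0.01, -0.01, -0.01, -0.01, -0.01, -0.01])

```text
clock: 4.2
tcp_pos: [0.4982, 0.4077, 0.0106]
tool_rot: [-180.0, -0.1, 17.2]
ft_force: [-0.5, 0.2, 5.6]
finger_gap: 0.0252
finger_force: 40.8
```

```bash
python3 plan.py straight 0.01;python3 plan.py straight_p 0.09
```

```text
t 4.20 tcp [0.4982 0.4077 0.0106] yaw 17.2 gap 0.025 F 40.8 -> tgt [0.498 0.406 0.01 ] 17
offset [-0.0022  0.0053  0.002 ] twist 0.004 rows 0.0
t 4.20 tcp [0.4982 0.4077 0.0106] yaw 17.2 gap 0.025 F 40.8 -> tgt [0.5035 0.0522 0.09  ] -16.1
offset [-0.3323  1.1374 -0.2658] twist 0.739 rows 8.7
```

Emit:
jog_arm(fingers=[1, 1, 1, 1, 1, 1, 1, 1, 1, 1, 1, 1], offset=[[0, 0, -0.13], [0, 0, -0.27], [-0.29, 1, -0.27], [-0.29, 1, -0.27], [-0.29, 1, -0.27], [-0.29, 1, -0.27], [-0.29, 1, -0.27], [-0.29, 1, -0.27], [-0.29, 1, -0.27], [-0.29, 1, -0.27], [-0.29, 1, -0.27], [-0.29, 1, -0.27]], twist=[0, 0, 0.74, 0.74, 0.74, 0.74, 0.74, 0.74, 0.74, 0.74, 0.74, 0.74])

```text
clock: 5.2
tcp_pos: [0.5025, 0.094, 0.0899]
tool_rot: [-180.0, 0.0, -16.3]
ft_force: [0.2, -0.3, -1.4]
finger_gap: 0.0246
finger_force: 40.1
```

```bash
python3 plan.py straight_p 0.06
```

```text
t 5.20 tcp [0.5025 0.094  0.0899] yaw -16.3 gap 0.025 F 40.1 -> tgt [0.5035 0.0522 0.06  ] -16.1
offset [0.0425 0.1329 0.0996] twist -0.004 rows 1.2
```

Emit:
jog_arm(fingers=[1, 1, 1, 1, 1, 1], offset=[[0.0425, 0.133, 0], [0.0425, 0.133, 0.1], [0.0425, 0.133, 0.1], [0.0425, 0.133, 0.1], [0.0425, 0.133, 0.1], [0.0425, 0.133, 0.1]], twist=[0, 0, 0, 0, 0, 0])

```text
clock: 5.7
tcp_pos: [0.5047, 0.0542, 0.0613]
tool_rot: [-180.0, -0.1, -16.0]
ft_force: [0.7, -0.3, 0.1]
finger_gap: 0.0253
finger_force: 40.1
```

```bash
python3 - <<'E'
from plan import *
p,d=env.snapshot("wrist"); cv2.imwrite("pics/w2.png",p)
E
python3 plan.py straight_p 0.019
```

```text
t 5.75 tcp [0.5048 0.054  0.0615] yaw -16.0 gap 0.025 F 40.1 -> tgt [0.5035 0.0522 0.019 ] -16.1
offset [-0.0027  0.0071  0.1417] twist 0.001 rows 1.0
```

View pics/w2.png

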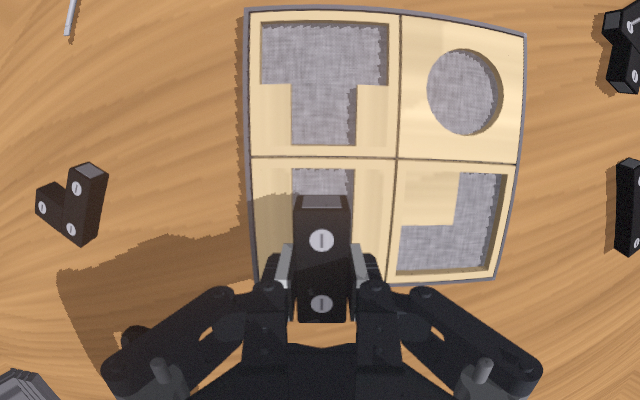

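The wrist view shows the piece lined up with the straight slot: columns 295–350 for the piece, 292–354 for the slot. I'll lower it and release.

Emit:
jog_arm(fingers=[1, 1, 1, 1, 1, 1, -0.1, -0.1, -0.1, -0.1, -0.1, -0.1], offset=[[-0.003, 0.007, 0.07], [-0.003, 0.007, 0.12], [-0.003, 0.007, 0.142], [-0.003, 0.007, 0.142], [-0.003, 0.007, 0.142], [-0.003, 0.007, 0.142], [-0.003, 0.007, 0.142], [-0.003, 0.007, 0.142], [-0.003, 0.007, 0.142], [-0.003, 0.007, 0.1], [-0.003, 0.007, -0.05], [-0.003, 0.007, -0.15]], twist=[0, 0, 0, 0, 0, 0, 0, 0, 0, 0, 0, 0])

```text
clock: 6.75
tcp_pos: [0.5014, 0.0513, 0.1055]
tool_rot: [180.0, 0.2, -16.1]
ft_force: [1.4, 0.1, 0.5]
finger_gap: 0.0472
finger_force: 0.0
```

```bash
python3 plan.py corner 0.1
```

```text
t 6.75 tcp [0.5014 0.0513 0.1055] yaw -16.1 gap 0.047 F 0.0 -> tgt [0.5779 0.2293 0.1   ] -44.8
offset [ 0.0802 -0.6409  0.0177] twist 0.637 rows 4.6
```

Emit:
jog_arm(fingers=[-0.4, -0.6, -0.6, -0.6, -0.6, -0.6, -0.6, -0.6, -0.6], offset=[[0.08, -0.64, 0], [0.08, -0.64, 0], [0.08, -0.64, 0], [0.08, -0.64, 0], [0.08, -0.64, 0.1], [0.08, -0.64, 0.1], [0.08, -0.64, 0.1], [0.08, -0.64, 0.1], [0.08, -0.64, 0.1]], twist=[0.64, 0.64, 0.64, 0.64, 0.64, 0.64, 0.64, 0.64, 0.64])

```text
clock: 7.5
tcp_pos: [0.5792, 0.2281, 0.0762]
tool_rot: [-180.0, -0.0, -45.0]
ft_force: [-0.2, 0.1, 1.1]
finger_gap: 0.0687
finger_force: 0.0
```

```bash
python3 - <<'E'
from fit import *
p,d=env.snapshot("wrist"); cv2.imwrite("pics/w3.png",p)
p,d=env.snapshot("top"); W=cloud("top",d)*1000
for r in env.cut_out("top","straight_piece"): print("straight",r["score"],r["point"])
x,y=W[...,0],W[...,1]
m=(abs(x-503.5)<40)&(abs(y-52)<36)&(W[...,2]>24); s,f=fit("straight",W[m][:,:2]); print(s,f,np.median(W[m][:,2]))
E
python3 plan.py corner 0.01
```

```text
straight 0.52 [207.7, 298.2]
straight 0.16 [207.8, 289.9]
[ 503.55853398   49.08900151 -196.14004618] 0.8431781612438607 35.1511381955687
t 7.65 tcp [0.5795 0.228  0.0768] yaw -45.0 gap 0.068 F 0.0 -> tgt [0.5779 0.2293 0.01  ] -44.8
offset [-0.0068  0.0012  0.2225] twist -0.005 rows 1.6
```

View pics/w3.png

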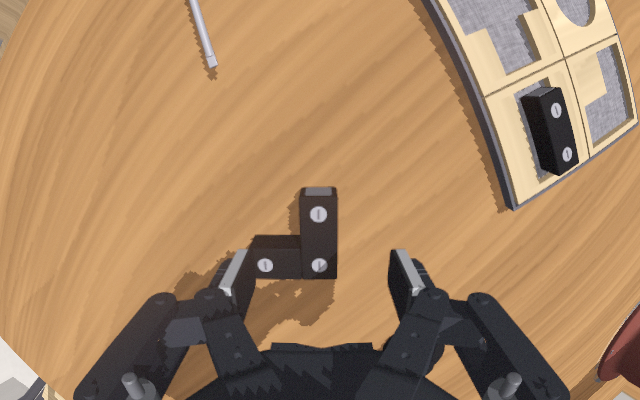

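The straight piece lies in its slot, top at 35 mm less the 1 mm depth bias. The wrist view shows the corner's x arm at column 319 between the fingers and its y arm on the left, ending at column 250. I'll descend and keep clear of that arm.

Emit:
jog_arm(fingers=[-0.6, -0.6, -0.6, -0.6, -0.6, 1, 1, 1, 1, 1, 1, 1], offset=[[-0.003, 0, 0.06], [-0.003, 0, 0.13], [-0.003, 0, 0.19], [-0.003, 0, 0.222], [-0.003, 0, 0.222], [-0.003, 0, 0.222], [-0.003, 0, 0.222], [-0.003, 0, 0.222], [-0.003, 0, 0.222], [-0.003, 0, 0.222], [-0.003, 0, 0.222], [-0.003, 0, 0.222]], twist=[0, 0, 0, 0, 0, 0, 0, 0, 0, 0, 0, 0])

```text
clock: 8.65
tcp_pos: [0.5797, 0.23, 0.0106]
tool_rot: [-179.9, -0.1, -44.9]
ft_force: [-0.3, -0.7, 7.1]
finger_gap: 0.0251
finger_force: 40.6
```

```bash
python3 plan.py corner 0.01; python3 plan.py corner_p 0.09
```

```text
t 8.65 tcp [0.5797 0.23   0.0106] yaw -44.9 gap 0.025 F 40.6 -> tgt [0.5779 0.2293 0.01  ] -44.8
offset [-0.0026  0.0059  0.0021] twist -0.003 rows 0.0
t 8.65 tcp [0.5797 0.23   0.0106] yaw -44.9 gap 0.025 F 40.6 -> tgt [ 0.4818 -0.0575  0.09  ] -16.1
offset [ 0.4463  0.9082 -0.2661] twist -0.641 rows 7.5
```

Emit:
jog_arm(fingers=[1, 1, 1, 1, 1, 1, 1, 1, 1, 1, 1, 1], offset=[[0, 0, -0.13], [0, 0, -0.27], [0.446, 0.91, -0.27], [0.446, 0.91, -0.27], [0.446, 0.91, -0.27], [0.446, 0.91, -0.27], [0.446, 0.91, -0.27], [0.446, 0.91, -0.27], [0.446, 0.91, -0.27], [0.446, 0.91, -0.27], [0.446, 0.91, -0.27], [0.446, 0.91, -0.27]], twist=[0, 0, -0.64, -0.64, -0.64, -0.64, -0.64, -0.64, -0.64, -0.64, -0.64, -0.64])

```text
clock: 9.65
tcp_pos: [0.4797, -0.0588, 0.0895]
tool_rot: [-180.0, 0.0, -16.3]
ft_force: [0.2, 0.2, -1.2]
finger_gap: 0.0247
finger_force: 39.9
```

```bash
python3 plan.py corner_p 0.06
```

```text
t 9.65 tcp [ 0.4797 -0.0588  0.0895] yaw -16.3 gap 0.025 F 39.9 -> tgt [ 0.4818 -0.0575  0.06  ] -16.1
offset [ 0.0056 -0.0059  0.0985] twist -0.004 rows 0.7
```

Emit:
jog_arm(fingers=[1, 1, 1, 1, 1], offset=[[0.006, -0.004, 0.1], [0.006, -0.004, 0.1], [0.006, -0.004, 0.1], [0.006, -0.004, 0.1], [0.006, -0.004, 0.1]], twist=[0, 0, 0, 0, 0])

```text
clock: 10.07
tcp_pos: [0.4832, -0.057, 0.0608]
tool_rot: [-180.0, -0.1, -16.1]
ft_force: [0.5, -0.2, -0.7]
finger_gap: 0.0249
finger_force: 39.9
```

```bash
python3 - <<'E'
from plan import *
p,d=env.snapshot("wrist"); cv2.imwrite("pics/w4.png",p)
E
python3 plan.py corner_p 0.019
```

```text
t 10.12 tcp [ 0.4832 -0.0572  0.0609] yaw -16.1 gap 0.025 F 39.9 -> tgt [ 0.4818 -0.0575  0.019 ] -16.1
offset [-0.0044  0.0024  0.1398] twist 0.000 rows 1.0
```

View pics/w4.png

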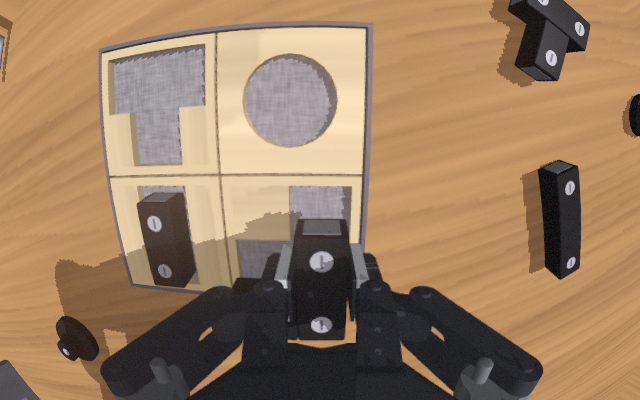

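The corner's x arm is at columns 292–352 and the pocket's right arm at 290–352, so they line up. I'll lower it and release.

Emit:
jog_arm(fingers=[1, 1, 1, 1, 1, 1, -0.1, -0.1, -0.1, -0.1, -0.1, -0.1], offset=[[-0.001, 0.002, 0.07], [-0.001, 0.002, 0.12], [-0.001, 0.002, 0.14], [-0.001, 0.002, 0.14], [-0.001, 0.002, 0.14], [-0.001, 0.002, 0.14], [-0.001, 0.002, 0.14], [-0.001, 0.002, 0.14], [-0.001, 0.002, 0.14], [-0.001, 0.002, 0.1], [-0.001, 0.002, -0.05], [-0.001, 0.002, -0.15]], twist=[0, 0, 0, 0, 0, 0, 0, 0, 0, 0, 0, 0])

```text
clock: 11.12
tcp_pos: [0.4808, -0.0577, 0.1058]
tool_rot: [180.0, 0.1, -16.1]
ft_force: [2.0, -1.5, 0.7]
finger_gap: 0.047
finger_force: 0.0
```

```bash
python3 plan.py tee 0.08
```

```text
t 11.12 tcp [ 0.4808 -0.0577  0.1058] yaw -16.1 gap 0.047 F 0.0 -> tgt [ 0.5637 -0.2473  0.08  ] -35.6
offset [0.4414 0.5303 0.0848] twist 0.432 rows 5.0
```

Emit:
jog_arm(fingers=[-0.4, -0.6, -0.6, -0.6, -0.6, -0.6, -0.6, -0.6, -0.6], offset=[[0.44, 0.53, 0], [0.44, 0.53, 0], [0.44, 0.53, 0], [0.44, 0.53, 0], [0.44, 0.53, 0.085], [0.44, 0.53, 0.085], [0.44, 0.53, 0.085], [0.44, 0.53, 0.085], [0.44, 0.53, 0.085]], twist=[0.43, 0.43, 0.43, 0.43, 0.43, 0.43, 0.43, 0.43, 0.43])

```text
clock: 11.87
tcp_pos: [0.5644, -0.2465, 0.0802]
tool_rot: [-180.0, -0.0, -35.4]
ft_force: [0.3, -0.2, 0.5]
finger_gap: 0.0684
finger_force: 0.0
```

```bash
python3 - <<'E'
from fit import *
p,d=env.snapshot("wrist"); cv2.imwrite("pics/w5.png",p)
p,d=env.snapshot("top"); W=cloud("top",d)*1000
x,y=W[...,0],W[...,1]
m=(abs(x-477.5)<45)&(abs(y+36.5)<45)&(W[...,2]>24); s,f=fit("corner",W[m][:,:2]); print(s,f,np.median(W[m][:,2]))
E
python3 plan.py tee 0.01
```

```text
[475.91324818 -38.37244867 -15.80824242] 0.8657766347405281 35.50186874126892
t 11.97 tcp [ 0.5647 -0.2463  0.0806] yaw -35.4 gap 0.068 F 0.0 -> tgt [ 0.5637 -0.2473  0.01  ] -35.6
offset [-0.001   0.0046  0.2353] twist 0.004 rows 1.7
```

View pics/w5.png

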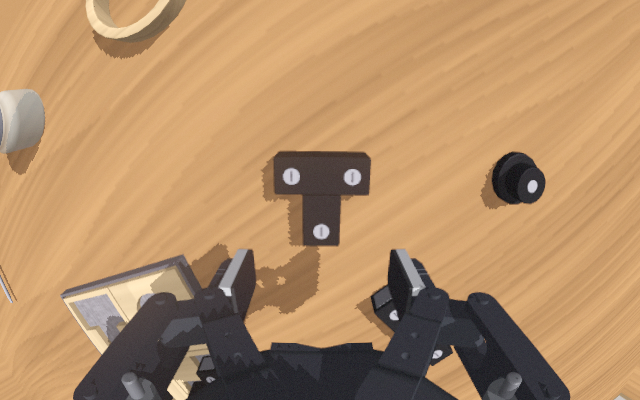

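The corner is in its pocket and flat. The wrist view shows the tee centred at column 321 with its stem towards the tool and clear space at both fingers; the long piece at (400,310) is about 60 mm away. I'll grip it.

Emit:
jog_arm(fingers=[-0.6, -0.6, -0.6, -0.6, -0.6, 1, 1, 1, 1, 1, 1, 1], offset=[[-0.003, 0.003, 0.06], [-0.003, 0.003, 0.13], [-0.003, 0.003, 0.2], [-0.003, 0.003, 0.235], [-0.003, 0.003, 0.235], [-0.003, 0.003, 0.235], [-0.003, 0.003, 0.235], [-0.003, 0.003, 0.235], [-0.003, 0.003, 0.235], [-0.003, 0.003, 0.235], [-0.003, 0.003, 0.235], [-0.003, 0.003, 0.235]], twist=[0, 0, 0, 0, 0, 0, 0, 0, 0, 0, 0, 0])

```text
clock: 12.97
tcp_pos: [0.5645, -0.2483, 0.0108]
tool_rot: [-180.0, -0.2, -35.5]
ft_force: [0.9, 1.0, 6.1]
finger_gap: 0.0248
finger_force: 40.7
```

```bash
python3 plan.py tee 0.01; python3 plan.py tee_p 0.09
```

```text
t 12.97 tcp [ 0.5645 -0.2483  0.0108] yaw -35.5 gap 0.025 F 40.7 -> tgt [ 0.5637 -0.2473  0.01  ] -35.6
offset [-0.0041 -0.0011  0.0026] twist 0.002 rows 0.0
t 12.97 tcp [ 0.5645 -0.2483  0.0108] yaw -35.5 gap 0.025 F 40.7 -> tgt [0.5792 0.0299 0.09  ] -16.1
offset [-0.4977 -0.7837 -0.2653] twist -0.431 rows 6.9
```

Emit:
jog_arm(fingers=[1, 1, 1, 1, 1, 1, 1, 1, 1, 1, 1, 1], offset=[[0, 0, -0.13], [0, 0, -0.27], [-0.495, -0.784, -0.27], [-0.495, -0.784, -0.27], [-0.495, -0.784, -0.27], [-0.495, -0.784, -0.27], [-0.495, -0.784, -0.27], [-0.495, -0.784, -0.27], [-0.495, -0.784, -0.27], [-0.495, -0.784, -0.27], [-0.495, -0.784, -0.27], [-0.495, -0.784, -0.27]], twist=[0, 0, -0.43, -0.43, -0.43, -0.43, -0.43, -0.43, -0.43, -0.43, -0.43, -0.43])

```text
clock: 13.97
tcp_pos: [0.5786, 0.0298, 0.0895]
tool_rot: [180.0, 0.0, -16.1]
ft_force: [0.8, -0.1, -0.7]
finger_gap: 0.0249
finger_force: 39.9
```

```bash
python3 - <<'E'
from plan import *
p,d=env.snapshot("wrist"); cv2.imwrite("pics/w6.png",p)
E
python3 plan.py tee_p 0.019
```

```text
t 14.02 tcp [0.5787 0.0292 0.0896] yaw -16.2 gap 0.026 F 39.9 -> tgt [0.5792 0.0299 0.019 ] -16.1
offset [ 0.0011 -0.0028  0.2353] twist -0.002 rows 1.7
```

View pics/w6.png

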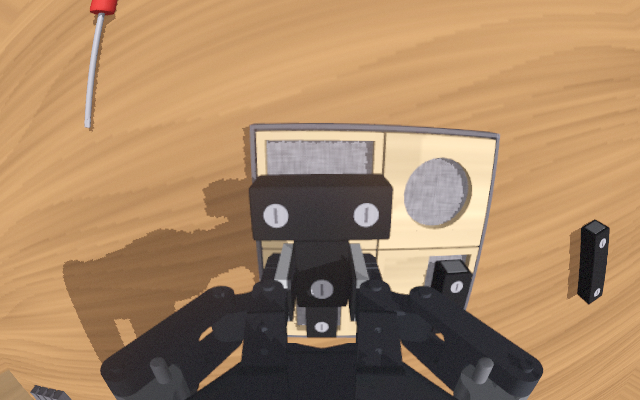

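The tee is above its pocket: crossbar centre at column 321, pocket bar centre at 321. I'll lower it.

Emit:
jog_arm(fingers=[1, 1, 1, 1, 1, 1, 1, -0.1, -0.1, -0.1, -0.1, -0.1], offset=[[0.004, -0.003, 0.07], [0.004, -0.003, 0.14], [0.004, -0.003, 0.2], [0.004, -0.003, 0.235], [0.004, -0.003, 0.235], [0.004, -0.003, 0.235], [0.004, -0.003, 0.235], [0.004, -0.003, 0.235], [0.004, -0.003, 0.235], [0.004, -0.003, 0.235], [0.004, -0.003, 0.15], [0.004, -0.003, 0]], twist=[0, 0, 0, 0, 0, 0, 0, 0, 0, 0, 0, 0])

```text
clock: 15.02
tcp_pos: [0.5758, 0.0309, 0.0816]
tool_rot: [179.9, 0.6, -16.1]
ft_force: [-0.0, -0.3, -1.0]
finger_gap: 0.0467
finger_force: 0.0
```

```bash
python3 plan.py foot 0.09
```

```text
t 15.02 tcp [0.5758 0.0309 0.0816] yaw -16.1 gap 0.047 F 0.0 -> tgt [ 0.4932 -0.3943  0.09  ] -16.1
offset [ 0.1292  1.4382 -0.026 ] twist -0.001 rows 10.4
```

Emit:
jog_arm(fingers=[-0.4, -0.4, -0.4, -0.4, -0.4, -0.4], offset=[[0.06, 0.72, -0.05], [0.06, 0.72, -0.05], [0.06, 0.72, -0.05], [0.06, 0.72, -0.05], [0.06, 0.72, -0.05], [0.06, 0.72, -0.05]], twist=[0, 0, 0, 0, 0, 0])

```text
clock: 15.52
tcp_pos: [0.5369, -0.187, 0.1028]
tool_rot: [179.9, -0.1, -16.4]
ft_force: [0.0, -0.5, -0.8]
finger_gap: 0.0597
finger_force: 0.0
```

Emit:
jog_arm(fingers=[-0.4, -0.4, -0.4, -0.4, -0.4, -0.4, -0.4, -0.4, -0.4], offset=[[0.06, 0.72, 0], [0.06, 0.72, 0.05], [0.06, 0.72, 0.05], [0.06, 0.72, 0.05], [0.06, 0.72, 0.05], [0.06, 0.72, 0.05], [0.06, 0.72, 0.05], [0.06, 0.72, 0.05], [0.06, 0.72, 0.05]], twist=[0, 0, 0, 0, 0, 0, 0, 0, 0])

```text
clock: 16.27
tcp_pos: [0.4951, -0.3927, 0.0862]
tool_rot: [-180.0, 0.0, -16.1]
ft_force: [-0.1, -0.2, 0.7]
finger_gap: 0.0597
finger_force: 0.0
```

```bash
python3 - <<'E'
from fit import *
p,d=env.snapshot("wrist"); cv2.imwrite("pics/w7.png",p)
p,d=env.snapshot("top"); W=cloud("top",d)*1000
x,y=W[...,0],W[...,1]
m=(abs(x-591.7)<45)&(abs(y-26.3)<45)&(W[...,2]>24); s,f=fit("tee",W[m][:,:2]); print(s,f,np.median(W[m][:,2]))
E
python3 plan.py foot 0.014
```

```text
[590.85482623  24.53331812 -15.12394462] 0.8406160593011599 35.16057099510195
t 16.37 tcp [ 0.4953 -0.3925  0.0864] yaw -16.0 gap 0.060 F 0.0 -> tgt [ 0.4932 -0.3943  0.014 ] -16.1
offset [-0.0051  0.0078  0.2414] twist 0.002 rows 1.7
```

View pics/w7.png

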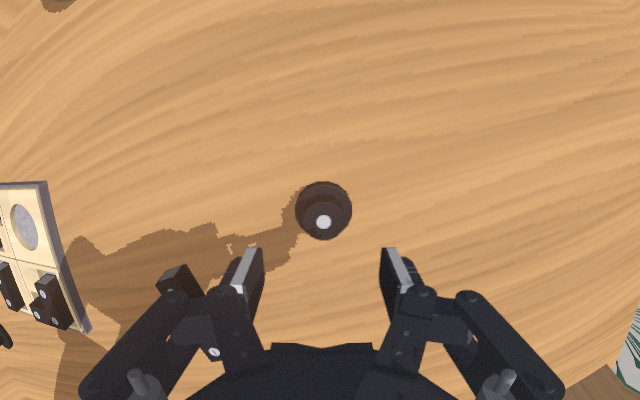

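The tee is seated. The wrist view shows the small foot at (323,215), centred between the fingers. I'll grip the boss above the disc.

Emit:
jog_arm(fingers=[-0.4, -0.4, -0.4, -0.4, -0.4, 1, 1, 1, 1, 1, 1, 1], offset=[[-0.005, 0.007, 0.06], [-0.005, 0.007, 0.13], [-0.005, 0.007, 0.2], [-0.005, 0.007, 0.241], [-0.005, 0.007, 0.241], [-0.005, 0.007, 0.241], [-0.005, 0.007, 0.241], [-0.005, 0.007, 0.241], [-0.005, 0.007, 0.241], [-0.005, 0.007, 0.241], [-0.005, 0.007, 0.241], [-0.005, 0.007, 0.241]], twist=[0, 0, 0, 0, 0, 0, 0, 0, 0, 0, 0, 0])

```text
clock: 17.37
tcp_pos: [0.4938, -0.3969, 0.0161]
tool_rot: [179.9, -0.2, -16.1]
ft_force: [0.2, 1.7, 6.2]
finger_gap: 0.0283
finger_force: 39.9
```

```bash
python3 plan.py foot_p 0.094
```

```text
t 17.37 tcp [ 0.4938 -0.3969  0.0161] yaw -16.1 gap 0.028 F 39.9 -> tgt [ 0.566 -0.062  0.094] -16.1
offset [-0.0785 -1.1389 -0.2614] twist -0.001 rows 8.4
```

Emit:
jog_arm(fingers=[1, 1, 1, 1, 1, 1, 1, 1, 1, 1, 1, 1], offset=[[0, 0, -0.13], [0, 0, -0.27], [-0.08, -0.98, -0.27], [-0.08, -0.98, -0.27], [-0.08, -0.98, -0.27], [-0.08, -0.98, -0.27], [-0.08, -0.98, -0.27], [-0.08, -0.98, -0.27], [-0.08, -0.98, -0.27], [-0.08, -0.98, -0.27], [-0.08, -0.98, -0.27], [-0.08, -0.98, -0.27]], twist=[0, 0, 0, 0, 0, 0, 0, 0, 0, 0, 0, 0])

```text
clock: 18.37
tcp_pos: [0.5511, -0.107, 0.0949]
tool_rot: [180.0, 0.0, -16.1]
ft_force: [0.1, -0.8, -0.7]
finger_gap: 0.028
finger_force: 39.8
```

```bash
python3 plan.py foot_p 0.06
```

```text
t 18.37 tcp [ 0.5511 -0.107   0.0949] yaw -16.1 gap 0.028 F 39.8 -> tgt [ 0.566 -0.062  0.06 ] -16.1
offset [ 0.006  -0.158   0.1164] twist 0.000 rows 1.4
```

Emit:
jog_arm(fingers=[1, 1, 1, 1, 1, 1, 1], offset=[[0.006, -0.158, 0], [0.006, -0.158, 0], [0.006, -0.158, 0.1], [0.006, -0.158, 0.1], [0.006, -0.158, 0.1], [0.006, -0.158, 0.1], [0.006, -0.158, 0.1]], twist=[0, 0, 0, 0, 0, 0, 0])

```text
clock: 18.95
tcp_pos: [0.5668, -0.063, 0.0663]
tool_rot: [180.0, -0.1, -16.2]
ft_force: [0.2, -0.4, -0.4]
finger_gap: 0.028
finger_force: 40.0
```

```bash
python3 - <<'E'
from plan import *
p,d=env.snapshot("wrist"); cv2.imwrite("pics/w8.png",p)
E
python3 plan.py foot_p 0.024
```

```text
t 19.00 tcp [ 0.567  -0.0628  0.0664] yaw -16.2 gap 0.028 F 40.0 -> tgt [ 0.566 -0.062  0.024] -16.1
offset [-0.0042 -0.0018  0.1414] twist -0.002 rows 1.0
```

View pics/w8.png

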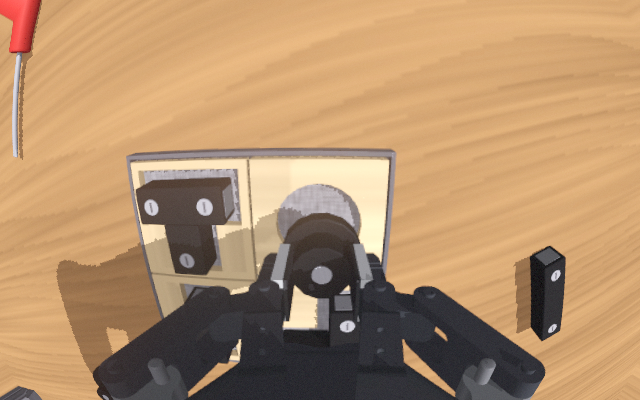

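The foot is in line with the round pocket: column 321 against 319. The tee and the corner arm end clear the fingers. I'll lower it and release.

Emit:
jog_arm(fingers=[1, 1, 1, 1, 1, 1, -0.1, -0.1, -0.1, -0.1, -0.1, -0.1], offset=[[-0.004, -0.002, 0.07], [-0.004, -0.002, 0.12], [-0.004, -0.002, 0.141], [-0.004, -0.002, 0.141], [-0.004, -0.002, 0.141], [-0.004, -0.002, 0.141], [-0.004, -0.002, 0.141], [-0.004, -0.002, 0.141], [-0.004, -0.002, 0.141], [-0.004, -0.002, 0.05], [-0.004, -0.002, -0.08], [-0.004, -0.002, -0.22]], twist=[0, 0, 0, 0, 0, 0, 0, 0, 0, 0, 0, 0])

```text
clock: 20.0
tcp_pos: [0.5634, -0.0605, 0.1299]
tool_rot: [180.0, 0.3, -16.1]
ft_force: [0.9, -0.6, 0.7]
finger_gap: 0.047
finger_force: 0.0
```

Emit:
jog_arm(fingers=[-0.1, -0.1, -0.1, -0.1, -0.1, -0.1, -0.1, -0.1, -0.1, -0.1, -0.1, -0.1], offset=[[0, 0, -0.3], [-0.2, 0.7, -0.4], [-0.2, 0.9, -0.4], [-0.2, 0.9, -0.4], [-0.2, 0.9, -0.4], [-0.2, 0.9, -0.4], [-0.2, 0.9, -0.4], [-0.2, 0.9, -0.4], [-0.2, 0.9, -0.4], [-0.2, 0.9, -0.4], [-0.2, 0.9, -0.4], [-0.2, 0.9, -0.4]], twist=[0, 0, 0, 0, 0, 0, 0, 0, 0, 0, 0, 0])

```text
clock: 21.0
tcp_pos: [0.4329, -0.3024, 0.25]
tool_rot: [-179.9, 0.1, -16.1]
ft_force: [0.5, 0.1, 0.7]
finger_gap: 0.047
finger_force: 0.0
```

Run:
```python
from fit import *
p,d=env.snapshot("top"); W=cloud("top",d)*1000
cv2.imwrite("pics/z2.png",cv2.resize(p[130:280,110:510],(800,300),interpolation=cv2.INTER_CUBIC))
x,y=W[...,0],W[...,1]
for n,(cx,cy) in dict(straight=(503.5,52.2),corner=(477.5,-36.5),tee=(591.7,26.3),long=(425,-252)).items():
    h=52 if n=="long" else 42
    a=np.radians(16.1) if n!="long" else 0
    X=(x-cx)*np.cos(a)-(y-cy)*np.sin(a); Y=(x-cx)*np.sin(a)+(y-cy)*np.cos(a)
    m=(abs(X)<h)&(abs(Y)<h)&(W[...,2]>(24 if n!="long" else 19)); s,f=fit(n,W[m][:,:2]); print(n,s.round(1),round(f,2),"z p5,50,95",np.percentile(W[m][:,2],[5,50,95]).round(1))
for cx,cy in ((566,-62),(410,265)):
    m=(np.hypot(x-cx,y-cy)<30)&(W[...,2]>26); q=W[m]; print("foot",cv2.minEnclosingCircle(q[:,:2].astype(np.float32)),np.percentile(q[:,2],[5,50,95]).round(1))
print(env.observe()["clock"],env.observe()["tcp_pos"])
```

```text
straight [503.4  49.1 -16.6] 0.84 z p5,50,95 [30.9 35.6 38.9]
corner [475.9 -38.4 -15.9] 0.86 z p5,50,95 [32.  35.5 39.2]
tee [590.7  24.6 -15.4] 0.84 z p5,50,95 [31.3 35.1 38.7]
long [ 425.9 -255.4  181.9] 0.34 z p5,50,95 [ 28.5 558.8 575.6]
foot ((565.0713500976562, -63.31950378417969), 15.000231742858887) [35.6 39.3 42.8]
foot ((410.48443603515625, 266.09014892578125), 14.89147663116455) [28.  31.2 34.6]
21.05 [ 0.4329619  -0.30218827  0.24994622]
```

View pics/z2.png

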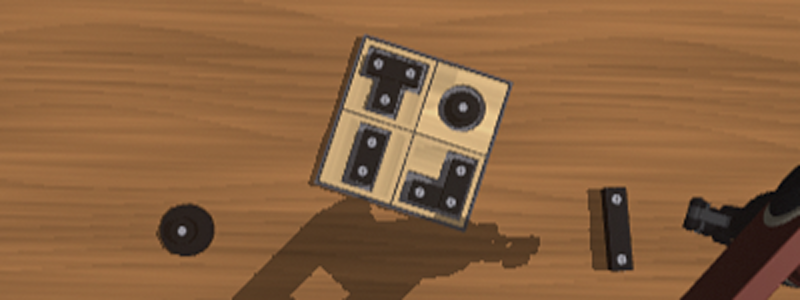

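All four pieces lie in their pockets, with tops at 34 mm and 38 mm after the 1 mm bias. In the zoomed view the long straight (615,228) and the large foot (186,230) are where they were, and the gripper is clear.

```bash
python3 -c "
from plant import env
print(env.close_job())"
```

```text
the job is handed in; nothing more can be done
None
```

The job is handed in at about 21 s: the short straight, corner, tee and small foot lie flat in their own pockets, and the long straight and large foot were left where they lay.

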